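# Beaker on the drying peg, carriage to the dryer

## Task

Take the blue beaker out of its wire cradle, turn it upside down over the white peg of the drying carriage and let it down until its rim sits flat on the carriage plate. Then hold the red release bar up, slide the carriage along to the last notch, in front of the white dryer, and let go so that the bar drops fully into that notch. Leave the beaker standing over the peg and do not disturb the other things on the bench.

Things in the scene. Friction and masses are not known exactly. Their poses are not given: they have to be found in the camera images.
- beaker: blue plastic beaker, a straight round cup 95 mm long, 51 mm outside diameter (45 mm inside, 91 mm deep), 60 to 120 g. Origin: centre of the outer face of its closed end; its z axis points along the cup to the open mouth; x, y are arbitrary directions across it. At the start it lies in the cradle, z axis pointing 25 degrees below level.
- beaker_mouth (a point): centre of the beaker's open mouth, in the plane of the rim, 95 mm from the origin along its z axis
- cradle: fixed cradle of the beaker: two parallel 8 mm wires, 46 mm apart over their outsides (the beaker overhangs them), on a wooden plate 116 x 54 x 8 mm, sloping 25 degrees down toward the cradle's level x axis; the beaker's rim rests on a cross wire at the low end. Origin: centre of the plate's underside; z up. The beaker's axis lies over the x axis; lifting it straight up frees it.
- drying_rail: fixed rail, base 118 x 270 x 12 mm. Origin on the bench; z up; y: the way the carriage slides toward the dryer; -x: the side on which the red bar sticks out. The peg runs over x = 0. The white dryer, 80 (x) x 52 (y) mm, 122 mm high, stands at y = 122 mm, outlet facing -y. A rack of 14 mm teeth, tops 29 mm above the bench, runs along x = -46 mm.
- peg_foot (a point): centre of the peg's foot on top of the carriage plate (66 x 66 mm), 30 mm above the bench; moves with the carriage. The upright white peg is 35 mm in diameter up to 34 mm above this point and tapers to a rounded tip 62 mm above it. A beaker fully home stands with its rim on the plate, its mouth centre within about 5 mm of this point.
- bar_grip (a point): middle of the red grip of the release bar: a level round bar, 14 mm in diameter, 56 mm long, along the rail's x axis, 102 mm out from the peg's axis, 55 mm above the bench when down; moves with carriage and bar. Free all round: it can be pinched from above, fingers on its +y and -y sides.
- press_foot (a point): centre, at bench height, of the foot of the fixed dark hand press that stands beyond and left of the cradle: foot 122 x 131 mm over all, 13 mm high, column and head up to 200 mm high, lever with a red ball up to 220 mm high slanting away from the robot. Carry things past it on the robot's side.
- lamp_post (a point): centre, at bench height, of the fixed bench lamp behind the rail: foot 210 mm across, 50 mm high, post 410 mm high; from its top the lamp arm runs off to the left and somewhat toward the robot, 335 to 500 mm above the bench. Keep the arm clear of it: let the hand lean toward the robot at the peg.
- carriage (a joint): travel of the carriage along the rail's +y axis, m: 0 in the loading notch, where it starts; notches every 0.024, the last at 0.096 in front of the dryer, end stop at 0.0985. It slides with about 1 N of friction, only while the bar is up.
- release_bar (a joint): lift of the release bar over the carriage, m: 0 fully down in a notch, at most 0.022. It clears the rack when lifted 0.015 or more; a spring pulls it down with 2.5 N (down) to 5 N (up), its weight adds 0.8 N. Let go within some 8 mm of a notch it slips in by itself.
- tray: turquoise round parts tray, 93 mm across, 15 mm high; stays put bystander; origin: centre of its underside
- jar: open glass jar, 83 mm across, 45 mm high; stays put bystander; origin: centre of its underside
- oilers: black oil-cup stand, 37 x 78 x 20 mm; loose bystander; origin: centre of its underside
- eyeglass_case: oval black case, 44 x 54 x 20 mm; loose bystander; origin: centre of its underside
- dome_foot: light blue round base of a dust cover, 97 mm across, 17 mm high; stays put bystander; origin: centre of its underside
- dome: clear dust dome standing on the light blue base, 87 mm across, 66 mm high; stays put bystander; origin: centre of its underside
- eye_loupe: black eye loupe, 32 mm across, 28 mm high; loose bystander; origin: centre of its underside
- brush: dust brush with a wooden handle, 105 mm long; loose bystander; origin: centre of its underside

How it is judged:
By the outcome, as a careful person would: the job done as asked, in the order asked, and still so for the second after the job is handed in, with the robot touching nothing.
It also fails if it takes over 53 s, if anything falls off the work surface, if the arm or the gripper's body presses on something with over 40 N, if the wrist force passes 120 N, or if a joint passes its speed limit or range.

## Robot

A 6-joint arm with a two-finger parallel gripper is mounted at the origin on a cart in front of the work surface, level with it; the furniture and walls round the work are solid. World frame = base frame: x ahead of the robot, y to its left, z up, the work surface at z = 0. Lengths are in m, angles in rad, forces in N, time in s.
With the tool pointing down it reaches from about 0.325 to 0.875 m from the base axis. Payload 4.4 kg.
Tool frame: the origin (TCP) lies midway between the tips of the shut fingers; the grasp point (between the pads) lies 19 mm behind it; z points along the fingers, y is the line along which they close (so a half turn about z gives the same grasp; the last joint's range is limited). The gripper opens to 85 mm and grips with 20 to 120 N. Pads are 22 mm wide; open, the fingers measure 114 mm over their backs; the gripper's body (76 mm by 85 mm) begins 54 mm behind the grasp point. The pads swing forward as they close: fully open they stand 13 mm farther back than shut.
Start: joints at [1.026, 0.207, 1.542, -0, 1.393, -0.15], TCP at [0.221, 0.531, 0.231] pointing down, gripper open.
Joint ranges: [-2.73, 2.73], [-0.86, 2.22], [0.23, 2.46], [-1.11, 4.25], [0.08, 2.63], [-2.82, 2.82]. Speed limits (rad/s): [2.79, 2.79, 3.14, 3.14, 3.14, 3.14].

## Interface

Orientations are given as a unit quaternion [x, y, z, w].
In Python, from workcell import arm gives the robot as it stands. The module is installed in compiled form; this text tells all that it offers.
- The arm moves only by the tool drive_tool, never from a script. Its argument "commands" is a list that holds one entry, the list of rows, each a list of 6 numbers: the shift along the tool's x, y, z as a fraction of full scale, then the turn, a rotation vector about the tool's x, y, z as a fraction of full scale. In form: [[[dx, dy, dz, wx, wy, wz], ...]]. A call has 1 to 20 rows; each row shifts and turns the commanded pose from where the row before left it, along the tool's axes as they then stand; what a row does not reach is not made up. Full scale, the value 1, is 0.02 m for a shift and 60 degrees for a turn. A row lasts 1/8 s, in which the tool goes at most 62.5 mm and 10.7 degrees, less where a joint would pass 70% of its speed; a pose out of reach is approached as far as the arm can. A call with a number of a shift or a turn outside -1 to 1 is refused whole. A call with a gripper value outside its range is refused whole. "jaw" is the opening, from 0 (shut) to 1 (fully open), set as the call begins (left out, the last holds). The fingers move at their own pace and stop on an object; "newtons" is the grip in N (left out, the last holds). Time passes only in rows, so rows that do not move let the fingers close. It gives the time, the measured TCP pose, the force, the opening and the grip force at its end, in the units of the state.
- arm.state(): the state, without advancing time (a new reading comes with each control period).
- arm.get_image(name): name is "side" or "top" or "wrist"; returns the picture (420x560x3 uint8, red, green, blue); there is no depth.
- arm.camera_info(name): a dict with "camera_matrix" (3x3 intrinsics, pixels), "k1" (the pictures are not rectified: a ray, as slopes to the right and down, at radius r is drawn at 1 + k1 r^2 times it, then the intrinsics apply), "origin" and "rotation" of the camera in the world. Camera axes: x right, y down, z forward; pixel columns grow to the right and rows downward; lengths in m; the calibration is good to about 2 mm. A picture is of the moment at which its call begins: read the wrist's pose just before it. camera_info takes no time and is no camera call; for the wrist camera it gives the pose at the moment of the call.
- arm.finish_job(): hands the job in; it is judged then, once.
Trained networks look in the newest picture that a camera, given by its name, has taken for a name from the list of things; names that differ only in an ending like _2 or _b are one class to them, and where a whole thing is asked for, a point or a joint stands for the part that bears it (a point fixed in the world has none). Each returns a list of dicts, best first, with "p" (0 to 1); they miss things now and then, are a little off and sometimes report something else, mostly with a low value. They report only what shows in the picture. A call takes as long as a camera call.
- arm.cut_out(thing, camera): "pixels" (420x560 bool, what is visible of it) and "box" ([centre column, centre row, width, height] in pixels, round what is visible of it).
- arm.pinpoint(thing, camera): "xy" ([column, row] in pixels: a listed point, or the origin of a listed thing).
The state is a dict: "time_s": time; "joints": joint angles; "qd": joint speeds; "effort": joint torques, N m; "position": TCP position; "tool_rot": TCP orientation; "contact_force": force on the tool from outside, world axes, zero at the start; "moment": the same for the moment, N m; "grip_width": opening from 0.0 (shut) to 1.0 (fully open); "grasp_force": force on a finger pad.
Only numpy, scipy, OpenCV 4.12 (cv2) and the standard library are available. Lean on these libraries where they do the work, as an engineer would, in place of code of your own. Each camera call takes 0.05 s, during which the arm holds its last target. There are 200 camera calls.

## Working session

There is one attempt and no reset: what is moved stays moved. The work goes in short steps, Python scripts to look and compute and a tool call to move; the robot and the scene stay as the last step left them, time stands still between calls to the robot, and variables do not carry over. Pictures are saved under pics/ and viewed, at most 11 in all, crops included, and the job is handed in when it is done.

Besides the shell and the picture viewer there is one more tool, called in YAML: its name, and indented under it one key for each argument. drive_tool: Moves the arm, as the interface text tells. Shift numbers are shares of 0.02 m and turn numbers shares of 60 degrees, none past 1 either way. Its arguments: {"type":"object","properties":{"commands":{"type":"array"},"jaw":{"type":"number"},"newtons":{"type":"number"}},"required":["commands"]}

```bash
mkdir -p pics; cat > h.py <<'E'
import numpy as np, cv2
from workcell import arm
from scipy.spatial.transform import Rotation as R
def ray(cam,uv,ci=None):
    c=ci or arm.camera_info(cam);K=np.array(c["camera_matrix"]);k1=c["k1"]
    s=np.array([(uv[0]-K[0,2])/K[0,0],(uv[1]-K[1,2])/K[1,1]]);d=s.copy()
    for _ in range(20): d=s/(1+k1*(d@d))
    v=np.array(c["rotation"])@np.array([d[0],d[1],1]);return np.array(c["origin"]),v/np.linalg.norm(v)
def onz(cam,uv,z,ci=None):
    o,v=ray(cam,uv,ci);return o+v*(z-o[2])/v[2]
def proj(cam,p,ci=None):
    c=ci or arm.camera_info(cam);K=np.array(c["camera_matrix"])
    q=np.array(c["rotation"]).T@(np.array(p)-np.array(c["origin"]));d=q[:2]/q[2];d=d*(1+c["k1"]*(d@d))
    return K[:2,:2]@d+K[:2,2]
def tri(rs):
    A=np.zeros((3,3));b=np.zeros(3)
    for o,v in rs:
        P=np.eye(3)-np.outer(v,v);A+=P;b+=P@o
    x=np.linalg.solve(A,b);return x,[np.linalg.norm((np.eye(3)-np.outer(v,v))@(x-o)) for o,v in rs]
def save(cam,name):
    cv2.imwrite(f"pics/{name}.png",cv2.cvtColor(arm.get_image(cam),cv2.COLOR_RGB2BGR))
E
python3 - <<'E'
from h import *
np.set_printoptions(precision=4,suppress=True)
s=arm.state();print(s["time_s"],s["position"],s["tool_rot"])
for c in("side","top","wrist"):
    save(c,c+"0");i=arm.camera_info(c);print(c,np.array(i["origin"]),np.array(i["rotation"])[:,2])
names=["beaker","beaker_mouth","cradle","drying_rail","peg_foot","bar_grip","press_foot","lamp_post"]
for n in names:
    rs=[]
    for c in("side","top"):
        r=arm.pinpoint(n,c)
        if r:
            print(n,c,r[0]["p"],r[0]["xy"]);rs.append(ray(c,r[0]["xy"]))
    if len(rs)==2:print("   ",*tri(rs))
print(arm.state()["time_s"])
im=[cv2.imread(f"pics/{c}0.png") for c in("side","top")]
E
```

```text
0.0 [0.2202 0.5303 0.2301] [ 0.1956  0.9807 -0.0011 -0.0004]Traceback (most recent call last):
  File "<stdin>", line 5, in <module>
IndexError: too many indices for array: array is 1-dimensional, but 2 were indexed
```

```bash
sed -i 's/np.array(c\["rotation"\])/R.from_quat(c["rotation"]).as_matrix()/' h.py
python3 - <<'E'
from h import *
np.set_printoptions(precision=4,suppress=True)
for c in("side","top","wrist"):
    i=arm.camera_info(c);print(c,np.array(i["origin"]),i["rotation"],i["k1"])
    if c!="side": save(c,c+"0")
names=["beaker","beaker_mouth","cradle","drying_rail","peg_foot","bar_grip","press_foot","lamp_post"]
for n in names:
    rs=[]
    for c in("side","top"):
        r=arm.pinpoint(n,c)
        if r:
            print(n,c,r[0]["p"],r[0]["xy"]);rs.append(ray(c,r[0]["xy"]))
    if len(rs)==2:print("   ",*tri(rs))
print(arm.state()["time_s"])
E
```

```text
side [0.3159 1.1101 0.687 ] [-0.1349  0.8751 -0.4613  0.0569] 0.03343535841655084
top [0.4855 0.2591 0.9856] [-0.6992  0.7146 -0.0125  0.0144] -0.0693989754173782
wrist [0.1602 0.5555 0.3727] [0.8245 0.5504 0.0719 0.1101] -0.019933928130765895
beaker side 0.71 [346.9, 170.0]
beaker top 0.8 [380.5, 260.5]
    [0.4203 0.0316 0.0774] [np.float64(0.002755513227099708), np.float64(0.0027555132270995963)]
beaker_mouth side 0.91 [330.1, 193.8]
beaker_mouth top 0.62 [345.4, 242.7]
    [0.4554 0.1046 0.0387] [np.float64(0.004265563160565579), np.float64(0.004265563160565503)]
cradle side 0.95 [338.0, 198.7]
cradle top 0.45 [360.9, 251.5]
    [ 0.4347  0.0603 -0.0005] [np.float64(0.0007969808638679934), np.float64(0.0007969808638680926)]
drying_rail side 0.78 [297.8, 251.2]
drying_rail top 0.64 [260.1, 238.0]
    [0.4789 0.3135 0.0026] [np.float64(0.003966567684748521), np.float64(0.003966567684748638)]
peg_foot side 0.6 [300.2, 227.8]
peg_foot top 0.88 [281.5, 229.4]
    [0.4939 0.2584 0.028 ] [np.float64(0.001255190298136935), np.float64(0.0012551902981368993)]
bar_grip side 0.62 [256.4, 180.7]
bar_grip top 0.61 [299.1, 266.8]
    [0.5037 0.2597 0.1706] [np.float64(0.09470679632073291), np.float64(0.09470679632073284)]
lamp_post side 0.24 [370.7, 238.4]
lamp_post top 0.39 [154.8, 260.7]
    [0.3802 0.5059 0.222 ] [np.float64(0.057038324244411735), np.float64(0.05703832424441187)]
0.95
```

View pics/side0.png

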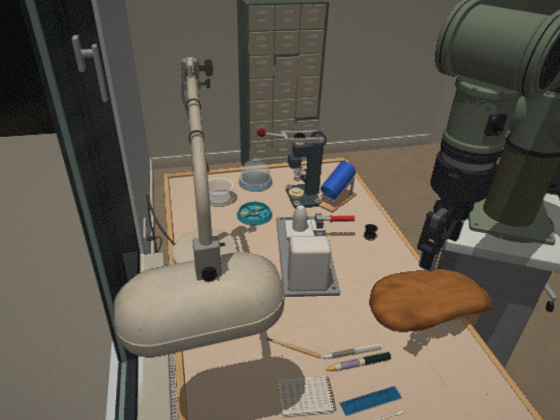

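View pics/top0.png

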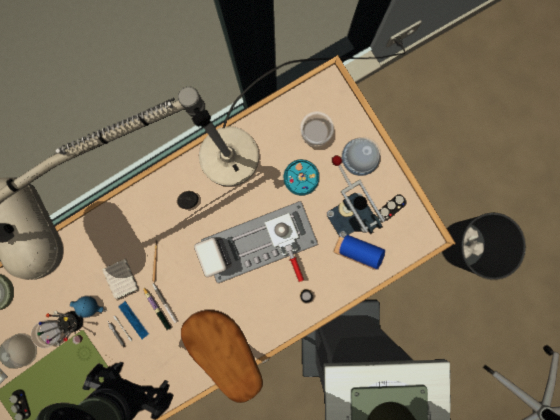

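```bash
cat >> h.py <<'E'
def pose():
    s=arm.state();return np.array(s["position"]),R.from_quat(s["tool_rot"])
def plan(p,q):
    p0,q0=pose();d=q0.inv().apply(np.array(p)-p0)/.02;w=(q0.inv()*q).as_rotvec()/np.pi*3
    print("shift rows",d.round(3),"n>=",int(np.ceil(abs(d).max()))," turn",w.round(4),"n>=",int(np.ceil(np.linalg.norm(w)/.172)), "shift-after-turn",(q.inv().apply(np.array(p)-p0)/.02).round(3))
def tool(z,xp):
    z=np.array(z,float);z/=np.linalg.norm(z);x=np.array(xp,float);x-=z*(x@z);x/=np.linalg.norm(x)
    return R.from_matrix(np.c_[x,np.cross(z,x),z])
def u(a): a=np.radians(a);return np.array([np.cos(a),np.sin(a),0.])
E
python3 - <<'E'
from h import *
np.set_printoptions(precision=4,suppress=True)
p0,q0=pose();c=arm.camera_info("wrist")
off=q0.inv().apply(np.array(c["origin"])-p0);rel=q0.inv()*R.from_quat(c["rotation"])
print("cam in tool",off,rel.as_matrix(),np.array(c["camera_matrix"]))
ct=dict(arm.camera_info("top"))
# rail direction from bar at z=.055 vs peg
peg=np.array([.4939,.2584,.03])
b=onz("top",[299.1,266.8],.055);print("bar",b,b-peg,np.linalg.norm((b-peg)[:2]),np.degrees(np.arctan2(*(peg-b)[1::-1])))
for n in("lamp_post","press_foot","bar_grip"):
    for cc in("top","side"):
        for r in arm.pinpoint(n,cc)[:3]:print(n,cc,r["p"],r["xy"],onz(cc,r["xy"],.055 if n=="bar_grip" else 0))
h=u(64.3)
qg=tool(-np.array([0,0,1])*np.cos(np.radians(10))+h*np.sin(np.radians(10)),h)
for tp in([.38,.2,.25],[.42,.2,.25],[.4,.12,.22]):
    ci=dict(c);ci["origin"]=np.array(tp)+qg.apply(off);ci["rotation"]=(qg*rel).as_quat()
    print(tp,[proj("",x,ci).round() for x in([.4939,.2584,.03],[.4939,.2584,.092],b,[.4203,.0316,.0774],[.4554,.1046,.0387])])
plan([.4,.12,.22],qg)
E
```

```text
cam in tool [ 0.0652 -0.0001 -0.1425] [[-0.     -0.9654 -0.2609]
 [ 1.      0.0001 -0.0006]
 [ 0.0006 -0.2609  0.9654]] [[363.4186   0.     282.629 ]
 [  0.     363.4186 205.158 ]
 [  0.       0.       1.    ]]
bar [0.4056 0.219  0.055 ] [-0.0883 -0.0394  0.025 ] 0.09665605934334806 24.04090826087183
lamp_post top 0.39 [154.8, 260.7] [0.4232 0.58   0.    ]
lamp_post side 0.24 [370.7, 238.4] [0.3268 0.2083 0.    ]
bar_grip top 0.61 [299.1, 266.8] [0.4056 0.219  0.055 ]
bar_grip side 0.62 [256.4, 180.7] [0.647  0.1297 0.055 ]
bar_grip side 0.48 [341.6, 219.3] [0.4005 0.2295 0.055 ]
[0.38, 0.2, 0.25] [array([360., 110.]), array([376.,  98.]), array([299., 184.]), array([400., 359.]), array([390., 264.])]
[0.42, 0.2, 0.25] [array([324., 128.]), array([332., 118.]), array([261., 203.]), array([361., 377.]), array([355., 281.])]
[0.4, 0.12, 0.22] [array([310.,  34.]), array([316.,   2.]), array([239., 111.]), array([351., 305.]), array([344., 205.])]
shift rows [-16.167 -15.535   0.564] n>= 17  turn [-0.1354  0.1282  1.5479] n>= 10 shift-after-turn [-14.503  16.992  -1.984]
```

drive_tool:
  commands:
    - [[-0.93,-0.765,-0.06,0,0,0],[-0.93,-0.765,-0.06,0,0,0],[-0.93,-0.765,-0.06,0,0,0],[-0.93,-0.765,-0.06,0,0,0],[-0.93,-0.765,-0.06,0,0,0],[-0.93,-0.765,-0.06,0,0,0],[-0.93,-0.765,-0.06,0,0,0],[-0.93,-0.765,-0.06,0,0,0],[-0.93,-0.765,-0.06,0,0,0],[-0.93,-0.765,-0.06,0,0,0],[-0.93,-0.765,-0.06,0,0,0],[-0.93,-0.765,-0.06,0,0,0],[-0.93,-0.765,-0.06,0,0,0],[-0.93,-0.765,-0.06,0,0,0],[-0.93,-0.765,-0.06,0,0,0],[-0.93,-0.765,-0.06,0,0,0]]
  jaw: 0.85

```text
time_s: 3.25
position: [0.4015, 0.1889, 0.2506]
tool_rot: [0.196, 0.981, -0.0, 0.0]
contact_force: [1.2, -0.4, -0.2]
grip_width: 0.854
grasp_force: 0.0
```

drive_tool:
  commands:
    - [[0,0,0,-0.0135,0.0128,0.1548],[0,0,0,-0.0135,0.0128,0.1548],[0,0,0,-0.0135,0.0128,0.1548],[0,0,0,-0.0135,0.0128,0.1548],[0,0,0,-0.0135,0.0128,0.1548],[0,0,0,-0.0135,0.0128,0.1548],[0,0,0,-0.0135,0.0128,0.1548],[0,0,0,-0.0135,0.0128,0.1548],[0,0,0,-0.0135,0.0128,0.1548],[0,0,0,-0.0135,0.0128,0.1548],[0,0,0,0,0,0]]

```text
time_s: 4.62
position: [0.401, 0.1898, 0.2504]
tool_rot: [0.843, 0.531, 0.074, -0.046]
contact_force: [0.2, 0.0, -0.1]
grip_width: 0.844
grasp_force: 0.0
```

```bash
python3 - <<'E'
from h import *
np.set_printoptions(precision=4,suppress=True)
p,q=pose();print(p,q.as_matrix()[:,2],q.as_matrix()[:,0]);ci=arm.camera_info("wrist");save("wrist","w1")
print("pred",[proj("",x,ci).round() for x in([.4939,.2584,.03],[.4056,.219,.055],[.4203,.0316,.0774],[.4554,.1046,.0387])])
Z={"peg_foot":.03,"bar_grip":.055,"drying_rail":0,"cradle":0,"beaker":.0774,"beaker_mouth":.0387,"press_foot":0}
T={"peg_foot":[281.5,229.4],"bar_grip":[299.1,266.8],"beaker":[380.5,260.5],"beaker_mouth":[345.4,242.7],"cradle":[360.9,251.5]}
S={"peg_foot":[300.2,227.8],"bar_grip":[341.6,219.3],"beaker":[346.9,170],"beaker_mouth":[330.1,193.8],"cradle":[338,198.7]}
for n in Z:
    for r in arm.pinpoint(n,"wrist")[:2]:
        print(n,r["p"],r["xy"],onz("",r["xy"],Z[n],ci))
        if n in T: print("   tri",*tri([ray("",r["xy"],ci),ray("top",T[n]),ray("side",S[n])]))
r=arm.cut_out("beaker","wrist")
if r:
    m=r[0]["pixels"];print("beaker cut",r[0]["p"],r[0]["box"])
    y,x=np.nonzero(m);pts=np.c_[x,y].astype(float);cen=pts.mean(0);print(cen,np.linalg.svd(pts-cen,full_matrices=False)[2][0])
E
```

```text
[0.401  0.1898 0.2504] [ 0.0752  0.1555 -0.985 ] [0.4262 0.888  0.1727]
pred [array([336., 110.]), array([273., 185.]), array([373., 359.]), array([366., 264.])]
peg_foot 0.87 [335.7, 110.6] [0.494  0.2581 0.03  ]
   tri [0.4941 0.2584 0.028 ] [np.float64(0.0002960917720301058), np.float64(0.0011270529413672787), np.float64(0.0013882257699686534)]
bar_grip 0.8 [264.3, 181.9] [0.3993 0.2248 0.055 ]
   tri [0.4018 0.2217 0.0494] [np.float64(0.0041255918551518665), np.float64(0.004470482377933114), np.float64(0.0005433879905563018)]
drying_rail 0.76 [304.3, 76.9] [0.4845 0.3078 0.    ]
drying_rail 0.4 [364.7, 260.5] [0.4596 0.096  0.    ]
cradle 0.17 [223.3, 225.0] [0.3339 0.2012 0.    ]
   tri [0.4057 0.1515 0.089 ] [np.float64(0.07608689978462511), np.float64(0.07969360798393224), np.float64(0.029736035615699163)]
beaker 0.78 [374.7, 358.9] [0.4215 0.031  0.0774]
   tri [0.4207 0.0314 0.0774] [np.float64(0.0008446273795440842), np.float64(0.003129140213901588), np.float64(0.0024024607557223145)]
beaker 0.56 [338.0, 108.4] [0.487  0.2548 0.0774]
   tri [0.4317 0.1647 0.1998] [np.float64(0.08354873868628275), np.float64(0.09983377526825354), np.float64(0.0479118676713838)]
beaker_mouth 0.62 [365.8, 258.9] [0.4574 0.1095 0.0387]
   tri [0.456  0.1071 0.0398] [np.float64(0.0030098202444517664), np.float64(0.003975053047924254), np.float64(0.005205630222335863)]
beaker cut 0.94 [365.4, 310.9, 51.4, 110.4]
[361.9096 312.6994] [0.1324 0.9912]
```

View pics/w1.png

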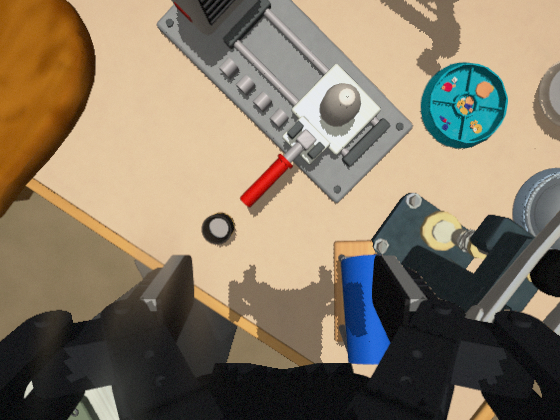

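```bash
cat >> h.py <<'E'
O=np.array([.421,.0315,.0774]);h=u(65)
def grasp(s=.04):
    c,sn=np.cos(np.radians(25)),np.sin(np.radians(25))
    G=O+s*np.array([h[0]*c,h[1]*c,-sn]);t=h*np.sin(np.radians(10))-np.array([0,0,1])*np.cos(np.radians(10))
    return G+.021*t,t,tool(t,h)
E
python3 - <<'E'
from h import *
np.set_printoptions(precision=4,suppress=True)
ci=arm.camera_info("wrist")
im=cv2.imread("pics/w1.png").astype(int)
m=(im[...,2]>130)&(im[...,1]<60)&(im[...,0]<60);m[:,350:]=0;m[:140]=0
n,l,st,ce=cv2.connectedComponentsWithStats(m.astype(np.uint8));k=1+st[1:,4].argmax();y,x=np.nonzero(l==k)
P=np.array([onz("",[a,b],.055,ci)[:2] for a,b in zip(x,y)]);c=P.mean(0);d=np.linalg.svd(P-c,full_matrices=False)[2][0];e=(P-c)@d
print("bar centre",c,d,np.degrees(np.arctan2(d[1],d[0])),e.min(),e.max(),"mid",c+d*(e.min()+e.max())/2)
for a,b in(([341,198],[411,125]),([163,22],[336,197])):
    A,B=onz("",a,.012,ci),onz("",b,.012,ci);D=B-A;print(A,B,np.linalg.norm(D),np.degrees(np.arctan2(D[1],D[0])))
T,t,q=grasp();print(T,t);plan(T-.09*t,q)
E
```

```text
bar centre [0.4014 0.2271] [-0.9407 -0.3391] -160.17701881628759 -0.02810871592432213 0.029363142498158922 mid [0.4008 0.2269]
[0.4642 0.1745 0.012 ] [0.5639 0.2127 0.012 ] 0.10675036819294113 20.97734625853794
[0.375  0.4206 0.012 ] [0.4598 0.1778 0.012 ] 0.2572269119743538 -70.74154678220317
[0.4379 0.0677 0.0398] [ 0.0734  0.1574 -0.9848]
shift rows [-6.514  4.311  5.047] n>= 7  turn [ 0.0018  0.0006 -0.011 ] n>= 1 shift-after-turn [-6.566  4.246  5.035]
```

drive_tool:
  commands:
    - [[0,0,0,0,0,-0.1667],[0,0,0,0,0,-0.1667],[0,0,0,0,0,-0.1667],[0,0,0,0,0,-0.1667],[0,0,0,0,0,-0.1667],[0,0,0,0,0,-0.1667],[0,0,0,0,0,-0.1667],[0,0,0,0,0,-0.1667],[0,0,0,0,0,-0.1667],[0,0,0,0,0,-0.1667],[0,0,0,0,0,-0.1667],[0,0,0,0,0,-0.1667],[0,0,0,0,0,-0.1667],[0,0,0,0,0,-0.1667],[0,0,0,0,0,-0.1667],[0,0,0,0,0,-0.1667],[0,0,0,0,0,-0.1667],[0,0,0,0,0,-0.1667]]

```text
time_s: 7.32
position: [0.4015, 0.1908, 0.2505]
tool_rot: [-0.533, 0.842, 0.046, 0.074]
contact_force: [0.5, -0.2, 1.8]
grip_width: 0.851
grasp_force: 0.0
```

drive_tool:
  commands:
    - [[0.94,-0.61,0.6,0,0,0],[0.94,-0.61,0.6,0,0,0],[0.94,-0.61,0.6,0,0,0],[0.94,-0.61,0.6,0,0,0],[0.94,-0.61,0.6,0,0,0],[0.94,-0.61,0.6,0,0,0],[0.94,-0.61,0.6,0,0,0],[0,0,0,0,0,0]]

```text
time_s: 8.32
position: [0.4297, 0.0795, 0.1491]
tool_rot: [-0.516, 0.854, 0.032, 0.059]
contact_force: [0.3, -0.6, -0.3]
grip_width: 0.847
grasp_force: 0.0
```

```bash
sed -i 's/tool(t,h)$/tool(t,-h)/' h.py; python3 - <<'E'
from h import *
np.set_printoptions(precision=4,suppress=True)
p,q=pose();print(arm.state()["time_s"],p,q.as_matrix()[:,2],q.as_matrix()[:,0],np.array(arm.state()["joints"]));ci=arm.camera_info("wrist");save("wrist","w2")
mo=O+.095*np.array([h[0]*.906,h[1]*.906,-.4226])
print("pred",proj("",O,ci),proj("",mo,ci))
for n in("beaker","beaker_mouth"):
    for r in arm.pinpoint(n,"wrist")[:2]: print(n,r)
r=arm.cut_out("beaker","wrist")
if r: 
    print(r[0]["p"],r[0]["box"]);m=r[0]["pixels"]
    for v in range(60,420,40):
        x=np.nonzero(m[v])[0]
        if len(x):print(v,x.min(),x.max(),(x.min()+x.max())/2)
for s in(0,.02,.04,.06,.095): print(s,proj("",O+(mo-O)*s/.095,ci))
T,t,q=grasp();plan(T,q)
E
```

```text
8.325 [0.4297 0.0795 0.1491] [ 0.0683  0.1164 -0.9909] [-0.4601 -0.8776 -0.1348] [-0.1073 -0.0584  2.014   0.1362  1.1336 -2.82  ]
pred [258.5846 126.1337] [270.537  231.1164]
beaker {'xy': [258.4, 130.6], 'p': 0.76}
beaker_mouth {'xy': [272.3, 237.6], 'p': 0.62}
0.75 [259.0, 188.9, 94.0, 163.0]
140 212 305 258.5
180 221 304 262.5
220 232 306 269.0
260 248 290 269.0
0 [258.5846 126.1337]
0.02 [261.734  153.8399]
0.04 [264.4886 178.0466]
0.06 [266.9169 199.3664]
0.095 [270.537  231.1164]
shift rows [ 1.124 -0.549  5.451] n>= 6  turn [-0.016  -0.0362 -0.0427] n>= 1 shift-after-turn [ 1.355 -0.585  5.394]
```

View pics/w2.png

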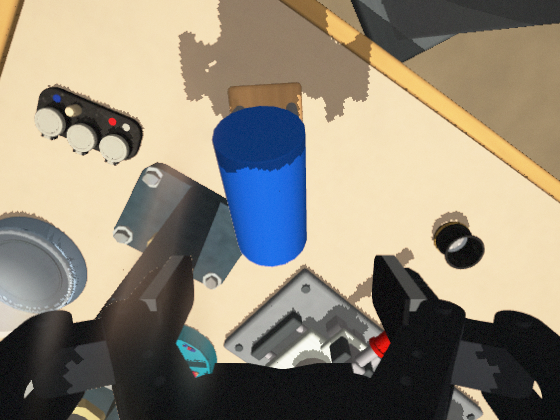

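drive_tool:
  commands:
    - [[0.19,-0.1,0.5,0,0,0.025],[0.19,-0.1,0.99,0,0,0],[0.19,-0.1,0.99,0,0,0],[0.19,-0.1,0.99,0,0,0],[0.19,-0.1,0.99,0,0,0],[0.19,-0.1,0.99,0,0,0],[0,0,0,0,0,0]]

```text
time_s: 9.4
position: [0.4367, 0.0745, 0.0391]
tool_rot: [-0.501, 0.863, 0.028, 0.054]
contact_force: [-0.3, -0.6, -0.3]
grip_width: 0.852
grasp_force: 0.0
```

```bash
python3 - <<'E'
from h import *
np.set_printoptions(precision=4,suppress=True)
s=arm.state();p,q=pose();print(s["time_s"],p,q.as_matrix()[:,2],q.as_matrix()[:,0],np.array(s["joints"]),s["contact_force"]);print(grasp()[0])
r=arm.cut_out("beaker","wrist")
save("wrist","w3")
r=arm.cut_out("beaker","wrist");m=r[0]["pixels"]
for v in range(100,420,40):
        x=np.nonzero(m[v])[0]
        if len(x):print(v,x.min(),x.max(),(x.min()+x.max())/2)
mo=O+.095*np.array([h[0]*.906,h[1]*.906,-.4226])
for s in(0,.02,.04,.06,.095): print(s,proj("wrist",O+(mo-O)*s/.095))
E
```

```text
9.4 [0.4367 0.0745 0.0391] [ 0.0646  0.103  -0.9926] [-0.4925 -0.8618 -0.1215] [-0.107   0.1567  2.0703  0.144   0.8662 -2.8198] [-0.3284 -0.5701 -0.2904]
[0.4379 0.0677 0.0398]
180 197 339 268.0
220 169 355 262.0
260 170 353 261.5
300 191 349 270.0
340 214 345 279.5
0 [264.5069 196.3905]
0.02 [271.6191 238.9215]
0.04 [277.17   272.0776]
0.06 [281.6187 298.6254]
0.095 [287.5875 334.2095]
```

drive_tool:
  commands:
    - [[0.28,-0.06,0,0,0,0],[0,0,0,0,0,0]]

```text
time_s: 9.8
position: [0.4375, 0.0708, 0.0411]
tool_rot: [-0.5, 0.864, 0.025, 0.055]
contact_force: [0.3, 0.7, -0.6]
grip_width: 0.85
grasp_force: 0.0
```

drive_tool:
  commands:
    - [[0,0,0,0,0,0],[0,0,0,0,0,0],[0,0,0,0,0,0],[0,0,0,0,0,0],[0,0,0,0,0,0],[0,0,0,0,0,0]]
  jaw: 0
  newtons: 40

```text
time_s: 10.55
position: [0.4382, 0.0705, 0.0415]
tool_rot: [-0.5, 0.864, 0.025, 0.055]
contact_force: [-0.1, -2.8, 4.8]
grip_width: 0.609
grasp_force: 39.5
```

drive_tool:
  commands:
    - [[-0.06,-0.01,-0.5,0,0,0],[-0.12,-0.03,-0.99,0,0,0],[-0.12,-0.03,-0.99,0,0,0],[-0.12,-0.03,-0.99,0,0,0],[-0.12,-0.03,-0.99,0,0,0],[-0.12,-0.03,-0.99,0,0,0],[-0.12,-0.03,-0.99,0,0,0],[-0.12,-0.03,-0.99,0,0,0],[-0.12,-0.03,-0.99,0,0,0],[0,0,0,0,0,0]]

```text
time_s: 11.8
position: [0.4412, 0.0695, 0.212]
tool_rot: [-0.5, 0.864, 0.025, 0.056]
contact_force: [-0.1, -0.4, -0.5]
grip_width: 0.604
grasp_force: 40.4
```

```bash
python3 - <<'E'
from h import *
np.set_printoptions(precision=4,suppress=True)
s=arm.state();p,q=pose();print(s["time_s"],p,q.as_matrix()[:,2],q.as_matrix()[:,0],np.array(s["joints"]),s["contact_force"],s["grip_width"])
save("side","s1")
for n in("beaker","beaker_mouth"):
    rs=[]
    for c in("side","top"):
        if n=="beaker" and c=="top":save("top","t1")
        elif c=="top": pass
        r=arm.pinpoint(n,c)
        if r:rs.append(ray(c,r[0]["xy"]));print(n,c,r[0])
    if len(rs)==2:print(*tri(rs))
plan([.36,.12,p[2]],q)
E
```

```text
11.8 [0.4412 0.0695 0.212 ] [ 0.0722  0.0984 -0.9925] [-0.4934 -0.8613 -0.1213] [-0.1151 -0.1151  1.9234  0.1111  1.2742 -2.765 ] [-0.1294 -0.3594 -0.5107] 0.6038159656764245
beaker side {'xy': [354.8, 105.8], 'p': 0.62}
beaker_mouth side {'xy': [333.7, 132.6], 'p': 0.8}
beaker_mouth top {'xy': [356.6, 246.5], 'p': 0.66}
[0.4572 0.1127 0.2177] [np.float64(0.0006314526345038696), np.float64(0.0006314526345040629)]
shift rows [-0.23   4.689 -0.161] n>= 5  turn [ 0.0056 -0.0026 -0.0007] n>= 1 shift-after-turn [-0.234  4.688 -0.188]
```

drive_tool:
  commands:
    - [[-0.05,0.94,-0.04,0,0,0],[-0.05,0.94,-0.04,0,0,0],[-0.05,0.94,-0.04,0,0,0],[-0.05,0.94,-0.04,0,0,0],[-0.05,0.94,-0.04,0,0,0],[0,0,0,0,0,0.1667],[0,0,0,0,0,0.1667],[0,0,0,0,0,0.1667],[0,0,0,0,0,0.1667],[0,0,0,0,0,0.1667],[0,0,0,0,0,0.1667],[0,0,0,0,0,0.1667],[0,0,0,0,0,0.1667],[0,0,0,0,0,0.1667],[0,0,0,0,0,0.1667],[0,0,0,0,0,0.1667],[0,0,0,0,0,0.1667],[0,0,0,0,0,0.1667],[0,0,0,0,0,0.1667],[0,0,0,0,0,0]]

```text
time_s: 14.6
position: [0.3603, 0.1207, 0.2139]
tool_rot: [0.64, 0.766, 0.06, -0.005]
contact_force: [0.1, -0.6, -0.1]
grip_width: 0.606
grasp_force: 40.4
```

```bash
cat >> h.py <<'E'
PEG=np.array([.494,.2583,.03])
def pegpose(a=58,yaw=24,lift=.1,L=.052):
    a=np.radians(a);g=u(yaw);z=np.array([0,0,1.]);t=g*np.sin(a)-z*np.cos(a)
    return PEG+[0,0,L+lift]+.021*t,tool(t,g*np.cos(a)+z*np.sin(a))
E
python3 - <<'E'
from h import *
np.set_printoptions(precision=4,suppress=True)
s=arm.state();p,q=pose();print(s["time_s"],p,q.as_matrix()[:,2],q.as_matrix()[:,0],np.array(s["joints"]),s["contact_force"],s["grip_width"])
P,Q=pegpose();print(P);plan(P,Q);plan([.36,.16,.24],Q)
E
```

```text
14.6 [0.3603 0.1207 0.2139] [ 0.0684  0.0987 -0.9928] [-0.1808  0.9798  0.085 ] [ 0.0096 -0.2939  2.0628  0.1019  1.3043 -0.1926] [ 0.1291 -0.5679 -0.1361] 0.6058079725590316
[0.5103 0.2655 0.1709]
shift rows [5.559 8.434 3.363] n>= 9  turn [-0.6184  0.6944  1.1468] n>= 9 shift-after-turn [ 3.368 -3.567  9.448]
shift rows [ 2.04   0.439 -1.103] n>= 3  turn [-0.6184  0.6944  1.1468] n>= 9 shift-after-turn [ 1.525 -1.802 -0.024]
```

drive_tool:
  commands:
    - [[0.8,0.92,-0.19,0,0,0],[0.8,0.92,-0.19,0,0,0],[0.8,0.92,-0.19,0,0,0],[0.8,0.92,-0.19,0,0,0],[0.8,0.92,-0.19,0,0,0],[0.8,0.92,-0.19,0,0,0],[0,0,0,-0.0687,0.0772,0.1274],[0,0,0,-0.0687,0.0772,0.1274],[0,0,0,-0.0687,0.0772,0.1274],[0,0,0,-0.0687,0.0772,0.1274],[0,0,0,-0.0687,0.0772,0.1274],[0,0,0,-0.0687,0.0772,0.1274],[0,0,0,-0.0687,0.0772,0.1274],[0,0,0,-0.0687,0.0772,0.1274],[0,0,0,-0.0687,0.0772,0.1274],[0,0,0,0,0,0],[0,0,0,0,0,0]]

```text
time_s: 16.73
position: [0.4508, 0.2314, 0.2549]
tool_rot: [0.855, 0.183, 0.474, -0.1]
contact_force: [0.8, -0.6, -0.4]
grip_width: 0.606
grasp_force: 40.6
```

```bash
python3 - <<'E'
from h import *
np.set_printoptions(precision=4,suppress=True)
s=arm.state();p,q=pose();M=q.as_matrix();print(s["time_s"],p,M[:,2],M[:,0],np.array(s["joints"]),s["contact_force"],s["grip_width"])
save("side","s2");cs=[(arm.pinpoint(n,"side") or [None])[0] for n in("beaker","beaker_mouth")]
save("top","t2");ct=[(arm.pinpoint(n,"top") or [None])[0] for n in("beaker","beaker_mouth","peg_foot")]
print(cs,ct)
G=p-.021*M[:,2];print("G",G)
a=np.radians(58);b=np.cos(a)*M[:,2]-np.sin(a)*M[:,0];print("b",b)
for n,k in(("O",-.043),("M",.052)): print(n,G+k*b,proj("side",G+k*b),proj("top",G+k*b))
im=cv2.imread("pics/s2.png");cv2.imwrite("pics/s2c.png",cv2.resize(im[80:280,220:420],None,fx=3,fy=3))
P,Q=pegpose();plan(P,Q)
E
```

```text
16.725 [0.4508 0.2314 0.2549] [ 0.775   0.3446 -0.5297] [0.4831 0.2173 0.8482] [ 0.1688 -0.4827  2.4121  0.7902  0.2994  0.6668] [ 0.7799 -0.5891 -0.4241] 0.6059236478780939
[{'xy': [341.6, 115.5], 'p': 0.95}, {'xy': [336.8, 151.9], 'p': 0.86}] [{'xy': [300.5, 264.9], 'p': 0.72}, {'xy': [306.6, 259.8], 'p': 0.96}, {'xy': [281.3, 228.4], 'p': 0.58}]
G [0.4346 0.2242 0.266 ]
b [ 0.001  -0.0017 -1.    ]
O [0.4345 0.2243 0.309 ] [339.1004 115.9159] [302.3113 262.5916]
M [0.4346 0.2241 0.214 ] [334.4686 156.504 ] [299.8146 258.939 ]
shift rows [-1.733 -0.39   5.107] n>= 6  turn [ 0.002  -0.0002 -0.0012] n>= 1 shift-after-turn [-1.732 -0.381  5.108]
```

View pics/s2c.png

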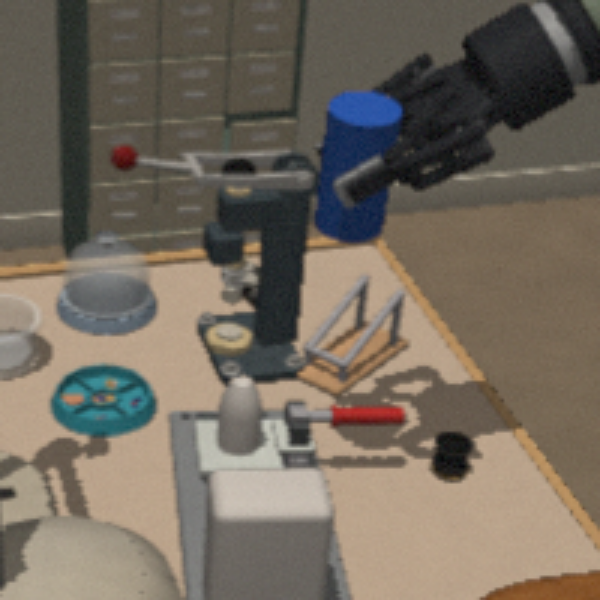

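drive_tool:
  commands:
    - [[-0.29,-0.065,0.85,0,0,0],[-0.29,-0.065,0.85,0,0,0],[-0.29,-0.065,0.85,0,0,0],[-0.29,-0.065,0.85,0,0,0],[-0.29,-0.065,0.85,0,0,0],[-0.29,-0.065,0.85,0,0,0],[0,0,0,0,0,0],[0,0,0,0,0,0]]

```text
time_s: 18.08
position: [0.5043, 0.2641, 0.1786]
tool_rot: [0.855, 0.182, 0.475, -0.102]
contact_force: [-0.0, -0.4, -0.8]
grip_width: 0.606
grasp_force: 40.6
```

```bash
cat > chk.py <<'E'
from h import *
import sys
np.set_printoptions(precision=4,suppress=True)
s=arm.state();p,q=pose();M=q.as_matrix();print(s["time_s"],p,M[:,2],np.array(s["contact_force"]),s["grip_width"])
t=M[:,2];G=p-.021*t;a=np.radians(58);b=np.cos(a)*t-np.sin(a)*M[:,0]
out={}
for c in("side","top"):
    save(c,c[0]+sys.argv[1]);im=cv2.imread(f"pics/{c[0]}{sys.argv[1]}.png");r=arm.cut_out("beaker",c)
    # model silhouette
    th=np.linspace(0,2*np.pi,60);e1=M[:,1];e2=np.cross(b,e1)
    pts=np.array([proj(c,G+k*b+.0255*(np.cos(x)*e1+np.sin(x)*e2)) for k in(-.043,.052) for x in th])
    hull=cv2.convexHull(pts.astype(np.float32));mm=np.zeros((420,560),np.uint8);cv2.fillPoly(mm,[np.int32(hull.round())],1)
    if r: print(c,r[0]["p"],"box",np.array(r[0]["box"]),"model box",[(pts[:,i].min()+pts[:,i].max())/2 for i in(0,1)],np.ptp(pts,axis=0))
    cv2.polylines(im,[np.int32(hull.round())],True,(0,255,255),1)
    print("peg",proj(c,PEG),proj(c,PEG+[0,0,.062]), [ (x["xy"],x["p"]) for x in arm.pinpoint("peg_foot",c)[:1]])
    u0,v0=proj(c,PEG).astype(int);u0=max(u0,75);out[c]=cv2.resize(im[max(v0-100,0):max(v0-100,0)+150,u0-65:u0+65],(390,450),interpolation=cv2.INTER_CUBIC)
cv2.imwrite(f"pics/c{sys.argv[1]}.png",np.hstack([out["side"],out["top"]]))
E
python3 chk.py 3
```

```text
18.075 [0.5043 0.2641 0.1786] [ 0.7744  0.3476 -0.5287] [-0.0313 -0.3892 -0.8352] 0.6060401985436031
side 0.87 box [309.5 170.9  26.4  48. ] model box [np.float64(306.807137095185), np.float64(170.8125091141365)] [26.0437 49.1634]
peg [299.7045 227.0423] [301.1916 205.7192] [([309.5, 152.5], 0.62)]
top 0.96 box [284.4 236.2  31.5  25. ] model box [np.float64(282.6570400485148), np.float64(232.0549004364785)] [26.6008 26.611 ]
peg [281.6595 229.862 ] [281.6766 229.6194] [([280.4, 226.4], 0.52)]
```

View pics/c3.png

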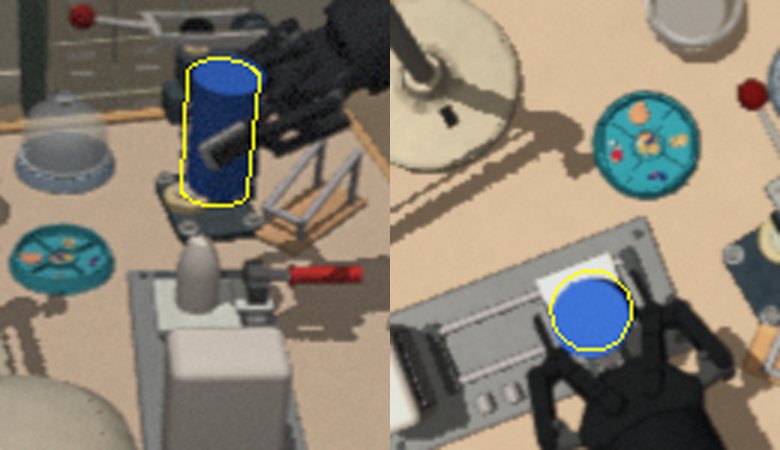

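drive_tool:
  commands:
    - [[0.14,0.075,0.22,0,0,0],[0.14,0.075,0.22,0,0,0],[-0.55,0,0.35,0,0,0],[-0.55,0,0.35,0,0,0],[0,0,0,0,0,0],[0,0,0,0,0,0]]

```text
time_s: 19.12
position: [0.5157, 0.266, 0.1529]
tool_rot: [0.855, 0.182, 0.475, -0.103]
contact_force: [-0.0, -0.1, -0.8]
grip_width: 0.606
grasp_force: 40.6
```

```bash
python3 chk.py 4
```

```text
19.125 [0.5157 0.266  0.1529] [ 0.7748  0.348  -0.5279] [-0.0068 -0.053  -0.7883] 0.6060038788040973
side 0.77 box [303.4 179.9  29.5  47.6] model box [np.float64(300.86878355817623), np.float64(180.35758820047585)] [25.3348 48.2822]
peg [299.7045 227.0423] [301.1916 205.7192] [([299.2, 227.7], 0.9)]
top 0.55 box [281.4 228.4  31.9  25.1] model box [np.float64(281.5194886457249), np.float64(226.37367903780853)] [25.7109 25.71  ]
peg [281.6595 229.862 ] [281.6766 229.6194] [([284.7, 229.0], 0.53)]
```

View pics/c4.png

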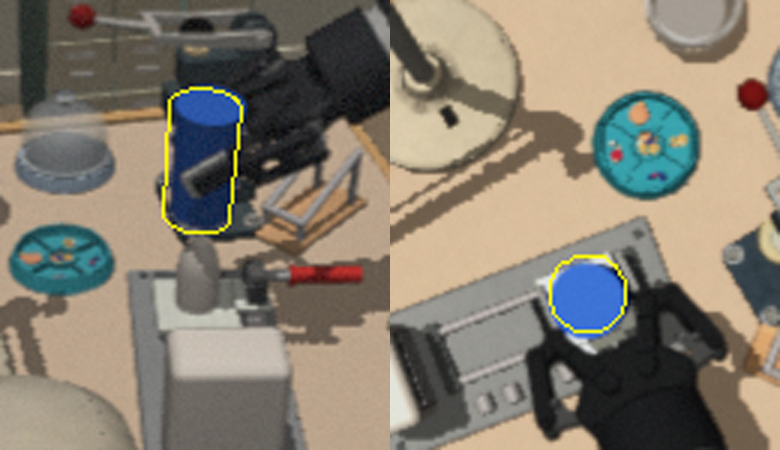

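drive_tool:
  commands:
    - [[-0.46,-0.03,0.2,0,0,0],[-0.6,0,0.375,0,0,0],[-0.6,0,0.375,0,0,0],[-0.6,0,0.375,0,0,0],[0,0,0,0,0,0]]

```text
time_s: 20.05
position: [0.5133, 0.2664, 0.0993]
tool_rot: [0.855, 0.182, 0.474, -0.103]
contact_force: [-0.1, 4.3, -3.0]
grip_width: 0.608
grasp_force: 40.6
```

drive_tool:
  commands:
    - [[0,0,0,0,0,0],[0,0,0,0,0,0]]

```text
time_s: 20.3
position: [0.5132, 0.2664, 0.1002]
tool_rot: [0.855, 0.182, 0.474, -0.103]
contact_force: [-0.7, 5.9, -4.2]
grip_width: 0.603
grasp_force: 40.6
```

```bash
python3 - <<'E'
from h import *
s=arm.state();print(s["contact_force"],s["moment"],s["position"])
E
python3 chk.py 5
```

```text
[-0.6808499   5.92905879 -4.19576862] [0.29764561 0.77007591 0.64371219] [0.51323262 0.26643436 0.10016292]
20.3 [0.5132 0.2664 0.1002] [ 0.7739  0.3485 -0.5288] [-0.6808  5.9291 -4.1958] 0.6030593757372273
side 0.66 box [301.5 200.1  26.4  43.7] model box [np.float64(300.53992597799686), np.float64(200.24939661699506)] [24.5642 46.6959]
peg [299.7045 227.0423] [301.1916 205.7192] [([300.6, 227.5], 0.73)]
top 0.65 box [282.5 229.4  23.8  25.6] model box [np.float64(281.3404720659414), np.float64(227.96108952687086)] [24.0843 24.0853]
peg [281.6595 229.862 ] [281.6766 229.6194] [([286.2, 228.3], 0.61)]
```

View pics/c5.png

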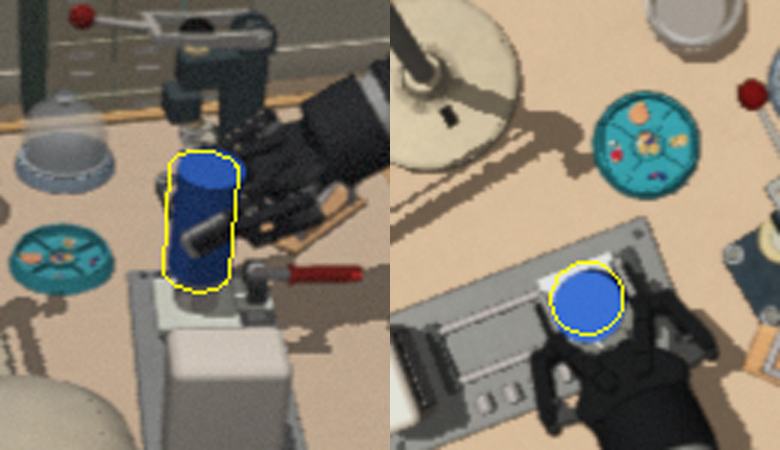

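drive_tool:
  commands:
    - [[0.027,-0.115,0.043,0,0,0],[0,0,0,0,0,0],[0,0,0,0,0,0]]

```text
time_s: 20.98
position: [0.514, 0.2684, 0.1005]
tool_rot: [0.855, 0.181, 0.475, -0.102]
contact_force: [-0.0, -0.0, -0.8]
grip_width: 0.603
grasp_force: 41.7
```

drive_tool:
  commands:
    - [[-0.415,-0.045,0.285,0,0,0],[-0.42,0,0.265,0,0,0],[0,0,0,0,0,0]]

```text
time_s: 21.35
position: [0.5127, 0.2692, 0.078]
tool_rot: [0.856, 0.182, 0.473, -0.102]
contact_force: [-1.0, 0.1, -1.4]
grip_width: 0.603
grasp_force: 41.7
```

drive_tool:
  commands:
    - [[-0.17,0,0.106,0,0,0],[-0.085,0,0.053,0,0,0],[0,0,0,0,0,0]]

```text
time_s: 21.72
position: [0.5137, 0.2696, 0.074]
tool_rot: [0.855, 0.182, 0.475, -0.102]
contact_force: [-0.3, 0.5, -0.9]
grip_width: 0.605
grasp_force: 41.7
```

drive_tool:
  commands:
    - [[-0.127,0,0.079,0,0,0],[-0.085,0,0.053,0,0,0],[0,0,0,0,0,0]]

```text
time_s: 22.1
position: [0.5154, 0.2702, 0.0712]
tool_rot: [0.854, 0.181, 0.477, -0.103]
contact_force: [-1.1, -0.5, 5.0]
grip_width: 0.606
grasp_force: 40.7
```

drive_tool:
  commands:
    - [[0,0,0,0,0,0],[0,0,0,0,0,0],[0,0,0,0,0,0],[0,0,0,0,0,0]]
  jaw: 0.95

```text
time_s: 22.6
position: [0.5136, 0.2696, 0.0689]
tool_rot: [0.855, 0.182, 0.474, -0.102]
contact_force: [-0.1, 0.2, 0.7]
grip_width: 0.953
grasp_force: 0.0
```

drive_tool:
  commands:
    - [[0,0,-0.5,0,0,0],[0,0,-1,0,0,0],[0,0,-1,0,0,0],[0,0,-1,0,0,0],[0,0,-1,0,0,0],[0,0,-1,0,0,0],[0,0,0,0,0,0]]

```text
time_s: 23.48
position: [0.4562, 0.2495, 0.1298]
tool_rot: [0.858, 0.182, 0.47, -0.099]
contact_force: [0.4, 0.2, 0.5]
grip_width: 0.953
grasp_force: 0.0
```

```bash
python3 - <<'E'
from h import *
np.set_printoptions(precision=4,suppress=True)
s=arm.state();p,q=pose();M=q.as_matrix();print(s["time_s"],p,M[:,2],M[:,0],np.array(s["joints"]),s["contact_force"])
ci=arm.camera_info("wrist");save("wrist","w6")
for n in("bar_grip","peg_foot","beaker"):
    for r in arm.pinpoint(n,"wrist")[:2]:print(n,r)
save("side","s6")
for n in("bar_grip","beaker_mouth","beaker"):
    for r in arm.pinpoint(n,"side")[:2]:print("side",n,r)
save("top","t6")
for n in("bar_grip","beaker"):
    for r in arm.pinpoint(n,"top")[:2]:print("top",n,r)
a=cv2.imread("pics/w6.png");b=cv2.imread("pics/s6.png");c=cv2.imread("pics/t6.png")
print(proj("side",PEG+[0,0,.095]),proj("side",PEG),proj("top",PEG+[0,0,.095]))
cv2.imwrite("pics/c6.png",np.hstack([cv2.resize(a,(400,300)),cv2.resize(b[130:280,240:390],(300,300)),cv2.resize(c[190:290,230:330],(100,100))] if 0 else [cv2.resize(b[130:270,230:370],(400,400),interpolation=cv2.INTER_CUBIC),cv2.resize(c[180:300,220:340],(400,400),interpolation=cv2.INTER_CUBIC)]))
E
```

```text
23.475 [0.4562 0.2495 0.1298] [ 0.7705  0.3412 -0.5384] [0.4921 0.2185 0.8427] [ 0.2437 -0.0406  2.4612  2.645   0.3098 -1.1888] [0.4224 0.218  0.496 ]
beaker {'xy': [301.2, 204.2], 'p': 0.8}
side bar_grip {'xy': [340.8, 218.4], 'p': 0.75}
side beaker_mouth {'xy': [299.4, 227.8], 'p': 0.92}
side beaker {'xy': [298.8, 194.7], 'p': 0.8}
top bar_grip {'xy': [294.8, 268.9], 'p': 0.46}
top beaker {'xy': [281.8, 229.0], 'p': 0.86}
[302.0262 193.7777] [299.7045 227.0423] [281.6867 229.4761]
```

View pics/c6.png

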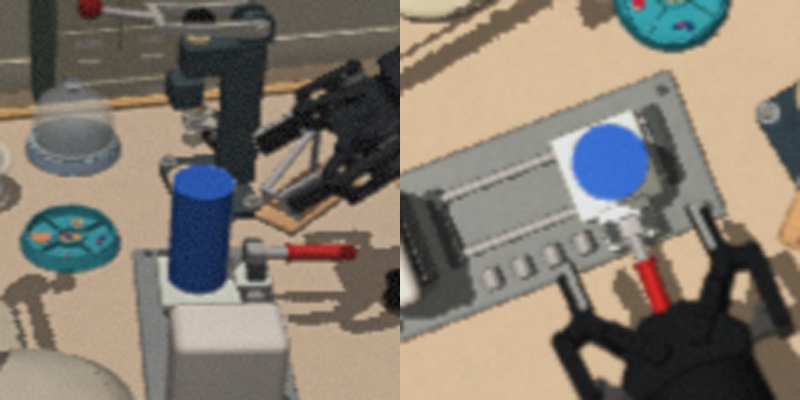

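drive_tool:
  commands:
    - [[0.6,0,-0.38,0,0,0],[0.84,0,-0.54,0,0,0],[0.84,0,-0.54,0,0,0],[0.84,0,-0.54,0,0,0],[0.84,0,-0.54,0,0,0],[0.84,0,-0.54,0,0,0],[0,0,0,0,0,0]]

```text
time_s: 24.9
position: [0.4554, 0.2544, 0.2141]
tool_rot: [0.857, 0.186, 0.468, -0.106]
contact_force: [0.1, 0.1, -0.0]
grip_width: 0.946
grasp_force: 0.0
```

```bash
cat >> h.py <<'E'
BAR=np.array([.400,.225,.055])
def down(yaw=20): return tool([0,0,-1],u(yaw))
E
python3 - <<'E'
from h import *
np.set_printoptions(precision=4,suppress=True)
s=arm.state();p,q=pose();print(s["time_s"],p,np.array(s["joints"]))
plan(BAR+[0,0,.12],down())
E
```

```text
24.9 [0.4554 0.2544 0.2141] [ 0.2427 -0.3246  2.4144  1.2283  0.1733  0.2514]
shift rows [-3.335  0.193 -1.585] n>= 4  turn [-0.0465 -0.9556  0.0682] n>= 6 shift-after-turn [-3.107  0.434  1.956]
```

drive_tool:
  commands:
    - [[0,0,0,-0.0078,-0.1593,0.0114],[0,0,0,-0.0078,-0.1593,0.0114],[0,0,0,-0.0078,-0.1593,0.0114],[0,0,0,-0.0078,-0.1593,0.0114],[0,0,0,-0.0078,-0.1593,0.0114],[0,0,0,-0.0078,-0.1593,0.0114],[-0.78,0.11,0.25,0,0,0],[-0.78,0.11,0.25,0,0,0],[-0.78,0.11,0.25,0,0,0],[-0.78,0.11,0.25,0,0,0],[0,0,0,0,0,0]]
  jaw: 0.7

```text
time_s: 26.28
position: [0.4022, 0.2507, 0.1776]
tool_rot: [0.967, 0.212, 0.127, -0.058]
contact_force: [-0.9, -0.2, -0.2]
grip_width: 0.697
grasp_force: 0.0
```

```bash
cat > bar.py <<'E'
from h import *
import sys
np.set_printoptions(precision=4,suppress=True)
s=arm.state();p,q=pose();M=q.as_matrix();print(s["time_s"],p,M[:,2],M[:,0],np.array(s["joints"]))
ci=arm.camera_info("wrist");save("wrist","wb"+sys.argv[1])
for r in arm.pinpoint("bar_grip","wrist")[:2]:print(r["p"],r["xy"],onz("",r["xy"],.055,ci))
im=cv2.imread(f"pics/wb{sys.argv[1]}.png").astype(int)
m=(im[...,2]>110)&(im[...,1]<70)&(im[...,0]<70)
n,l,st,ce=cv2.connectedComponentsWithStats(m.astype(np.uint8));k=1+st[1:,4].argmax();y,x=np.nonzero(l==k)
P=np.array([onz("",[a,b],.055,ci)[:2] for a,b in zip(x,y)]);c=P.mean(0);d=np.linalg.svd(P-c,full_matrices=False)[2][0];e=(P-c)@d
mid=c+d*(e.min()+e.max())/2
print("red n",len(x),"px",x.min(),x.max(),y.min(),y.max(),"centre",c,np.degrees(np.arctan2(d[1],d[0])),"ends",e.min(),e.max(),"mid",mid)
plan([mid[0],mid[1],.055-.017],down())
E
python3 bar.py 1
```

```text
26.275 [0.4022 0.2507 0.1776] [ 0.221   0.1665 -0.961 ] [0.8778 0.3954 0.2704] [ 0.3127 -0.1421  2.045   0.1094  0.9757  1.4025]
0.6 [320.4, 256.9] [0.4014 0.2257 0.055 ]
red n 1368 px 310 336 221 298 centre [0.4006 0.2244] -160.3047391275924 ends -0.028691563094171015 0.030002140680845172 mid [0.3999 0.2241]
shift rows [-2.671  1.523  6.52 ] n>= 7  turn [-0.066  -0.2632  0.0778] n>= 2 shift-after-turn [-0.672  1.186  7.078]
```

drive_tool:
  commands:
    - [[0,0,0,-0.033,-0.132,0.039],[0,0,0,-0.033,-0.132,0.039],[0,0,0,0,0,0],[-0.22,0.4,0.9,0,0,0],[-0.22,0.4,0.9,0,0,0],[-0.22,0.4,0.9,0,0,0],[0,0,0,0,0,0]]

```text
time_s: 27.25
position: [0.3983, 0.2224, 0.1245]
tool_rot: [0.985, 0.173, -0.002, 0.001]
contact_force: [0.4, 0.1, -0.3]
grip_width: 0.701
grasp_force: 0.0
```

```bash
python3 bar.py 2
```

```text
27.25 [0.3983 0.2224 0.1245] [-0.0028 -0.0017 -1.    ] [ 0.9402  0.3406 -0.0032] [ 0.3197  0.0782  1.9275 -0.0009  1.1391  1.5433]
0.85 [280.5, 211.2] [0.4028 0.2246 0.055 ]
red n 1843 px 265 293 169 261 centre [0.4028 0.2255] -160.79362174223996 ends -0.025607297781503058 0.03309886132877282 mid [0.3993 0.2242]
shift rows [-0.04  -0.064  4.419] n>= 5  turn [ 0.0011 -0.001  -0.0012] n>= 1 shift-after-turn [-0.035 -0.059  4.42 ]
```

drive_tool:
  commands:
    - [[-0.02,-0.01,0.88,0,0,0],[-0.02,-0.01,0.88,0,0,0],[-0.02,-0.01,0.88,0,0,0],[-0.02,-0.01,0.88,0,0,0],[-0.02,-0.01,0.88,0,0,0],[0,0,0,0,0,0]]

```text
time_s: 28.1
position: [0.3977, 0.2234, 0.0377]
tool_rot: [0.985, 0.173, -0.001, 0.001]
contact_force: [-0.3, -0.6, 0.8]
grip_width: 0.701
grasp_force: 0.0
```

drive_tool:
  commands:
    - [[0,0,0,0,0,0],[0,0,0,0,0,0],[0,0,0,0,0,0],[0,0,0,0,0,0],[0,0,0,0,0,0],[0,0,0,0,0,0]]
  jaw: 0
  newtons: 50

```text
time_s: 28.85
position: [0.3987, 0.2242, 0.0388]
tool_rot: [0.985, 0.173, 0.001, 0.0]
contact_force: [-1.9, 2.8, 5.4]
grip_width: 0.146
grasp_force: 48.8
```

drive_tool:
  commands:
    - [[0,0,-0.5,0,0,0],[0,0,-0.45,0,0,0],[0,0,0,0,0,0],[0,0,0,0,0,0]]

```text
time_s: 29.35
position: [0.3987, 0.2242, 0.0566]
tool_rot: [0.985, 0.173, 0.001, 0.0]
contact_force: [1.8, 6.7, -5.3]
grip_width: 0.145
grasp_force: 48.7
```

drive_tool:
  commands:
    - [[0,-0.2,-0.02,0,0,0],[0,-0.4,0,0,0,0],[0,-0.5,0,0,0,0],[0,-0.5,0,0,0,0],[0,-0.5,0,0,0,0],[0,-0.5,0,0,0,0],[0,-0.5,0,0,0,0],[0,-0.5,0,0,0,0],[0,-0.5,0,0,0,0],[0,-0.3,0,0,0,0],[0,0,0,0,0,0]]

```text
time_s: 30.72
position: [0.3687, 0.3069, 0.0571]
tool_rot: [0.985, 0.173, 0.001, 0.001]
contact_force: [5.6, 1.9, -5.4]
grip_width: 0.145
grasp_force: 48.8
```

drive_tool:
  commands:
    - [[0,-0.2,0,0,0,0],[0,-0.2,0,0,0,0],[0,0,0,0,0,0],[0,0,0,0,0,0]]

```text
time_s: 31.22
position: [0.3661, 0.3141, 0.0571]
tool_rot: [0.985, 0.173, 0.001, 0.001]
contact_force: [4.8, 2.6, -5.4]
grip_width: 0.144
grasp_force: 48.9
```

```bash
python3 - <<'E'
from h import *
np.set_printoptions(precision=4,suppress=True)
p,q=pose();print(p,np.linalg.norm(p[:2]-[.3987,.2242]))
save("top","t7");save("side","s7")
N=PEG+.096*u(110);print("pred",N,proj("top",N+[0,0,.095]),proj("side",N),proj("side",N+[0,0,.095]))
for n in("beaker","bar_grip"):
    for c in("top","side"):
        r=arm.pinpoint(n,c);print(n,c,r[0] if r else None)
a=cv2.imread("pics/s7.png");b=cv2.imread("pics/t7.png")
cv2.imwrite("pics/c7.png",np.hstack([cv2.resize(a[150:290,230:370],(400,400),interpolation=cv2.INTER_CUBIC),cv2.resize(b[180:300,190:310],(400,400),interpolation=cv2.INTER_CUBIC)]))
E
```

```text
[0.3661 0.3141 0.0571] 0.09566305112264901
pred [0.4612 0.3485 0.03  ] [240.8336 245.3535] [304.0672 253.2422] [306.8184 218.6968]
beaker top {'xy': [240.3, 242.5], 'p': 0.57}
beaker side {'xy': [368.4, 239.4], 'p': 0.71}
bar_grip top {'xy': [259.7, 283.1], 'p': 0.55}
bar_grip side {'xy': [350.7, 239.4], 'p': 0.7}
```

View pics/c7.png

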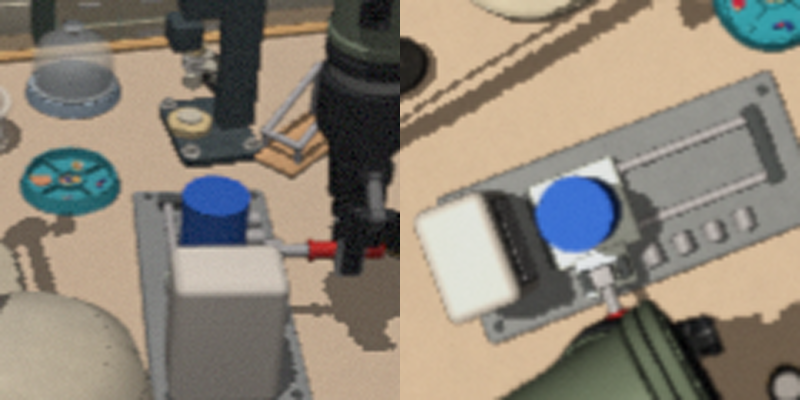

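drive_tool:
  commands:
    - [[0,0,0.3,0,0,0],[0,0,0.3,0,0,0],[0,0,0,0,0,0]]

```text
time_s: 31.9
position: [0.3661, 0.314, 0.0447]
tool_rot: [0.985, 0.173, 0.001, 0.001]
contact_force: [5.7, 2.6, -4.1]
grip_width: 0.139
grasp_force: 49.0
```

drive_tool:
  commands:
    - [[0,0,0,0,0,0],[0,0,0,0,0,0],[0,0,0,0,0,0],[0,0,0,0,0,0],[0,0,0,0,0,0]]
  jaw: 0.7

```text
time_s: 32.52
position: [0.3653, 0.3134, 0.0451]
tool_rot: [0.985, 0.173, -0.0, 0.001]
contact_force: [-0.3, -0.8, 0.0]
grip_width: 0.701
grasp_force: 0.0
```

drive_tool:
  commands:
    - [[0,0,-0.5,0,0,0],[0,0,-1,0,0,0],[0,0,-1,0,0,0],[0,0,-1,0,0,0],[0,0,-1,0,0,0],[0,0,0,0,0,0]]

```text
time_s: 33.28
position: [0.3669, 0.3146, 0.1374]
tool_rot: [0.985, 0.173, 0.002, 0.0]
contact_force: [-0.6, 0.6, -0.2]
grip_width: 0.701
grasp_force: 0.0
```

```bash
python3 bar.py 3; python3 - <<'E'
from h import *
N=PEG+.096*u(110)
save("side","s8")
for n in("bar_grip",):
    rw=arm.pinpoint(n,"wrist");rs=arm.pinpoint(n,"side");print(tri([ray("wrist",rw[0]["xy"]),ray("side",rs[0]["xy"])]) if rw and rs else (rw,rs))
B=N-.102*u(20);print("side pred down",proj("side",[B[0],B[1],.055]),"up",proj("side",[B[0],B[1],.07]))
a=cv2.imread("pics/wb3.png");b=cv2.imread("pics/s8.png")
cv2.imwrite("pics/c8.png",np.hstack([cv2.resize(b[170:290,250:370],(400,400),interpolation=cv2.INTER_CUBIC),cv2.resize(a[0:300,130:430],(400,400))]))
E
```

```text
33.275 [0.3669 0.3146 0.1374] [ 0.0047  0.0006 -1.    ] [0.9402 0.3407 0.0046] [ 0.5307  0.1122  1.8591 -0.002   1.166   1.7546]
0.79 [283.0, 209.9] [0.3698 0.3146 0.055 ]
red n 1685 px 269 295 169 256 centre [0.3699 0.3155] -160.81536999511866 ends -0.02623403039773582 0.03231983714857746 mid [0.3671 0.3145]
shift rows [ 0.103 -0.02   4.852] n>= 5  turn [ 0.0019  0.0004 -0.0014] n>= 1 shift-after-turn [ 0.101 -0.011  4.852]
(array([0.36752865, 0.31307867, 0.05417276]), [np.float64(0.00010908280905877108), np.float64(0.00010908280905876377)])
side pred down [350.85653787 243.77140569] up [351.67484168 238.43664241]
```

View pics/c8.png

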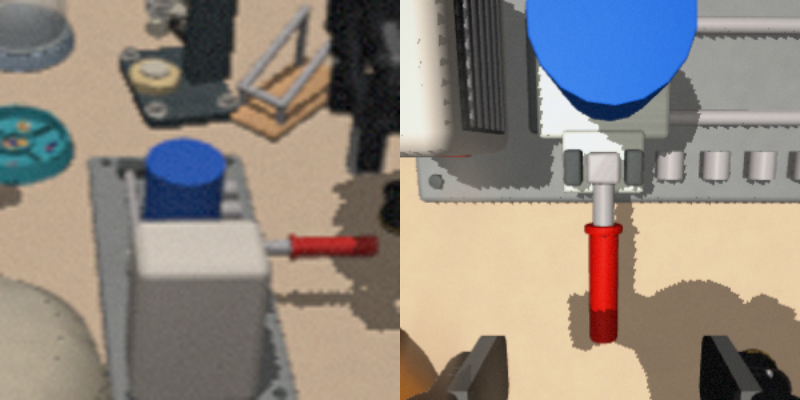

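```bash
python3 -c "
from workcell import arm
print(arm.finish_job())"
```

```text
the job is handed in; nothing more can be done
None
```

I handed the job in at about 33 s. The beaker stands upside down over the peg with its rim on the plate. The carriage is in the last notch (bar travel measured at 95.9 mm of 96), and the bar is fully down (54 mm measured, 55 mm when down).

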